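# Stand the turned file handles in order of height on the finishing board

### The arm

A 7-joint arm with a two-finger parallel gripper is mounted at the origin on the work surface. World frame = base frame: x ahead of the robot, y to its left, z up, the work surface at z = 0. Lengths are in m, angles in rad, forces in N, time in s.
With the tool pointing down it reaches from about 0.4 to 0.85 m from the base axis. Payload 4.5 kg.
Tool frame: the origin (TCP) lies at the very end of the fingers, on their centre line; the grasp point (between the pads) lies 19 mm behind it; z points along the fingers, y is the line along which they close (so a half turn about z gives the same grasp; the last joint's range is limited). The gripper opens to 85 mm and grips with 20 to 120 N. Pads are 22 mm wide; open, the fingers measure 114 mm over their backs; the gripper's body (76 mm by 85 mm) begins 54 mm behind the grasp point. The pads swing forward as they close: fully open they stand 13 mm farther back than shut.
Start: joints at [-1.164, 0.689, -0.195, 1.565, 0.157, 0.902, -0.215], TCP at [0.228, 0.582, 0.231] pointing down, gripper open.
Joint ranges: [-3.01, 3.01], [-0.46, 2.08], [-1.47, 1.51], [0.13, 2.56], [-1, 4.14], [0.04, 2.09], [-2.66, 2.66]. Speed limits (rad/s): [2.57, 2.57, 3.14, 3.14, 3.14, 3.14, 3.14].

### API

Orientations are given as a rotation vector (axis times angle).
In Python, from workcell import manip gives the robot as it stands.
- The arm moves only by the tool jog_arm, never from a script. Its argument "steps" is a list of rows, each a list of 7 numbers: the turn, a rotation vector about the tool's x, y, z in degrees, then the shift along the tool's x, y, z in mm, then the opening, from 0 (shut) to 1 (fully open). A call has 1 to 20 rows; each row shifts and turns the commanded pose from where the row before left it, along the tool's axes as they then stand; what a row does not reach is not made up. A row lasts 1/10 s, in which the tool goes at most 50 mm and 8.59 degrees, less where a joint would pass 70% of its speed; a pose out of reach is approached as far as the arm can. A call is refused whole if a number of a shift passes 50 or a number of a turn 8.59, either way. A call with a gripper value outside its range is refused whole. The fingers move at their own pace and stop on an object; the grip force is fixed at half the most. Time passes only in rows, so rows that do not move let the fingers close. It gives the time, the measured TCP pose, the force, the opening and the grip force at its end, in the units of the state.
- manip.state(): the state, without advancing time (a new reading comes with each control period).
- manip.grab_frame(name): name is "side" or "top"; returns (picture, depth): 420x560x3 uint8, red, green, blue; 420x560 float32, m along the optical axis (not along the pixel's ray), 0 where there is no reading.
- manip.camera_model(name): a dict with "mtx" (3x3 intrinsics, pixels), "k1" (the pictures are not rectified: a ray, as slopes to the right and down, at radius r is drawn at 1 + k1 r^2 times it, then the intrinsics apply), "position" and "rotation" of the camera in the world. Camera axes: x right, y down, z forward; pixel columns grow to the right and rows downward; lengths in m; the calibration is good to about 2 mm. A picture is of the moment at which its call begins. camera_model takes no time and is no camera call.
- manip.close_job(): hands the job in; it is judged then, once.
The state is a dict: "time": time; "q": joint angles; "joint_vel": joint speeds; "tau": joint torques, N m; "eef_pos": TCP position; "tool_rot": TCP orientation; "wrist_force": force on the tool from outside, world axes, zero at the start; "torque": the same for the moment, N m; "grip_width": finger opening in m; "gripper_force": force on a finger pad.
Only numpy, scipy, OpenCV 4.12 (cv2) and the standard library are available. Lean on these libraries where they do the work, as an engineer would, in place of code of your own. Each camera call takes 0.05 s, during which the arm holds its last target. There are 200 camera calls.

### The job

Stand the four loose wooden file handles upright, ferrules up, on the finishing board in order of height: one centred on each cork disc, the shortest on the disc next to the tall steel post and the tallest at the far end from it. Leave the amber glass jar standing where it is.

Things in the scene. Friction and masses are not known exactly. Their poses are not given: they have to be found in the camera images.
- handle_1: Shortest of the four loose turned wooden file handles: pale wood, round, standing upright on its flat butt, with a brass ferrule at the top. 64 mm tall, butt 30 mm across for the lowest 8 mm, then a straight round shank 24 mm across from 14 mm to 34 mm above the underside, tapering to the 16 mm long ferrule, 19 mm across. Origin: centre of the underside, z up its axis. Under 0.25 kg.
- handle_2: Second shortest of the four loose turned wooden file handles: pale wood, round, standing upright on its flat butt, with a brass ferrule at the top. 82 mm tall, butt 36 mm across for the lowest 8 mm, then a straight round shank 28.8 mm across from 14 mm to 52 mm above the underside, tapering to the 16 mm long ferrule, 22 mm across. Origin: centre of the underside, z up its axis. Under 0.25 kg.
- handle_3: Second tallest of the four loose turned wooden file handles: pale wood, round, standing upright on its flat butt, with a brass ferrule at the top. 100 mm tall, butt 42 mm across for the lowest 8 mm, then a straight round shank 33.6 mm across from 14 mm to 70 mm above the underside, tapering to the 16 mm long ferrule, 26 mm across. Origin: centre of the underside, z up its axis. Under 0.25 kg.
- handle_4: Tallest of the four loose turned wooden file handles: pale wood, round, standing upright on its flat butt, with a brass ferrule at the top. 118 mm tall, butt 48 mm across for the lowest 8 mm, then a straight round shank 38.4 mm across from 14 mm to 88 mm above the underside, tapering to the 16 mm long ferrule, 30 mm across. Origin: centre of the underside, z up its axis. Under 0.25 kg.
- disc_a: Flat round tan cork disc, 70 mm across, flush in the top of a fixed dark wooden board (430 x 90 x 22 mm thick, flat on the bench); one end of the row. Four discs lie in a straight row a, b, c, d, 85 mm apart, a nearest the left (+y) end. Origin: disc centre at the board's top, 22 mm above the bench; y along the row (d to a), x across the board, z up.
- disc_b: Flat round tan cork disc, 70 mm across, flush in the top of a fixed dark wooden board (430 x 90 x 22 mm thick, flat on the bench); next to disc_a. Four discs lie in a straight row a, b, c, d, 85 mm apart, a nearest the left (+y) end. Origin: disc centre at the board's top, 22 mm above the bench; y along the row (d to a), x across the board, z up.
- disc_c: Flat round tan cork disc, 70 mm across, flush in the top of a fixed dark wooden board (430 x 90 x 22 mm thick, flat on the bench); next to disc_d. Four discs lie in a straight row a, b, c, d, 85 mm apart, a nearest the left (+y) end. Origin: disc centre at the board's top, 22 mm above the bench; y along the row (d to a), x across the board, z up.
- disc_d: Flat round tan cork disc, 70 mm across, flush in the top of a fixed dark wooden board (430 x 90 x 22 mm thick, flat on the bench); other end of the row. Four discs lie in a straight row a, b, c, d, 85 mm apart, a nearest the left (+y) end. Origin: disc centre at the board's top, 22 mm above the bench; y along the row (d to a), x across the board, z up.
- post: Slim bright steel post with a ball on top, fixed upright on the board at one end of the row, 67.5 mm beyond the centre of the end disc (it may be at either end; the other end has only a low brass stud 10 mm high). 14 mm thick, 24 mm at its foot, ball 22 mm, 100 mm tall. Origin: centre of its foot, on the board's top.
- jar: Small loose amber glass jar with a steel cap, 48 mm across, 62 mm tall, standing on the bench among the handles; a bystander. Origin: centre of its underside.
There are look-alikes about, which are no part of the job. What is shaped like the handle_3 but blue is not meant.

How it is judged:
By the outcome, as a careful person would: the job done as asked, in the order asked, and still so for the second after the job is handed in, with the robot touching nothing.
It also fails if it takes over 120 s, if anything falls off the work surface, if the arm or the gripper's body presses on something with over 40 N, if the wrist force passes 120 N, or if a joint passes its speed limit or range.

## Working session

There is one attempt and no reset: what is moved stays moved. The work goes in short steps, Python scripts to look and compute and a tool call to move; the robot and the scene stay as the last step left them, time stands still between calls to the robot, and variables do not carry over. Pictures are saved under pics/ and viewed, at most 14 in all, crops included, and the job is handed in when it is done.

Besides the shell and the picture viewer there is one more tool, called as name(argument=value, ...), one argument or row to a line, values as JSON. jog_arm: Moves the arm, as the interface text tells. Its arguments: {"type":"object","properties":{"steps":{"type":"array"}},"required":["steps"]}

```bash
mkdir -p pics; cat > h.py <<'E'
import numpy as np, cv2
from workcell import manip
def grab(n,tag):
    p,d=manip.grab_frame(n); cv2.imwrite(f'pics/{tag}.png',p[:,:,::-1]); np.savez(f'pics/{tag}.npz',p=p,d=d); return p,d
def ray(n,uv):
    m=manip.camera_model(n); K=np.array(m['mtx'],float); k=m['k1']
    s=cv2.undistortPoints(np.array(uv,float).reshape(-1,1,2),K,np.array([k,0,0,0,0.])).reshape(-1,2)
    R=np.array(m['rotation'],float)
    if R.shape!=(3,3): R=cv2.Rodrigues(R)[0]
    return np.array(m['position'],float), np.c_[s,np.ones(len(s))]@R.T
def plane(n,uv,z):
    o,r=ray(n,uv); return o+r*((z-o[2])/r[:,2])[:,None]
def cloud(n,d):
    v,u=np.indices(d.shape); o,r=ray(n,np.c_[u.ravel(),v.ravel()])
    return (o+r*d.reshape(-1,1)).reshape(*d.shape,3)
E
python3 - <<'E'
from h import *
for n in('side','top'):
    grab(n,n+'0'); m=manip.camera_model(n); print(n,m)
s=manip.state(); print(s['eef_pos'],s['tool_rot'],s['grip_width'],s['time'])
E
```

```text
side {'mtx': array([[530.13864445,   0.        , 276.15957473],
       [  0.        , 530.13864445, 196.45405944],
       [  0.        ,   0.        ,   1.        ]]), 'k1': 0.04724357506273191, 'position': array([ 0.41850461, -0.8735123 ,  0.6210738 ]), 'rotation': array([-2.12407775,  0.118197  , -0.05018241])}
top {'mtx': array([[427.58568559,   0.        , 278.61630155],
       [  0.        , 427.58568559, 202.96291898],
       [  0.        ,   0.        ,   1.        ]]), 'k1': -0.0289315013014516, 'position': array([0.33806933, 0.00451405, 0.82878936]), 'rotation': array([-2.12554112,  2.09488252, -0.23251594])}
[0.22745509 0.58151811 0.23057125] [-5.81995068e-01 -3.08702571e+00  2.55295827e-03] 0.08532401766746571 0.1
```

View pics/side0.png

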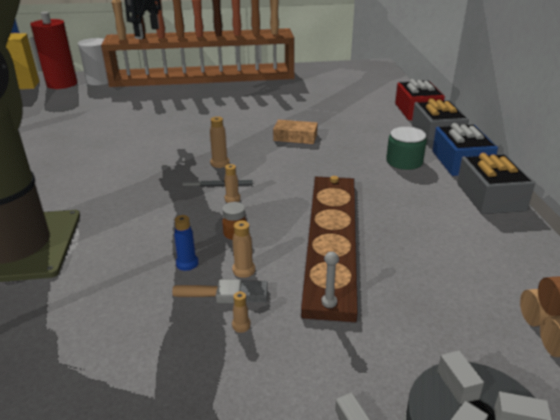

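View pics/top0.png

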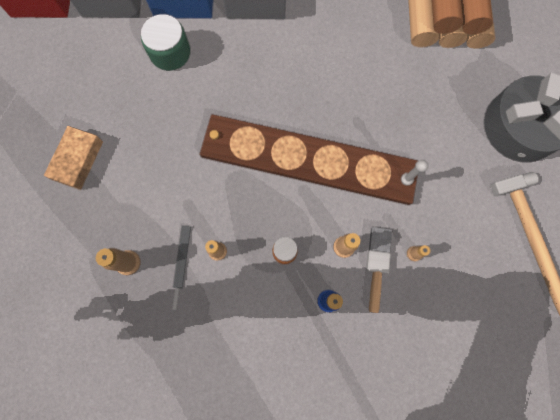

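The post is the steel one at top (415,170) and side (330,270), which is the −y end, so disc_d takes the shortest handle. The stud is at top (214,134). The handle candidates in the top view are (118,260), (214,249), (347,244) and (418,253). The blue look-alike at (330,300) is excluded, and the jar is at (285,250). Next I measure from both views.

```bash
cat > m.py <<'E'
from h import *
def tri(ut,us):
    o1,r1=ray('top',[ut]);o2,r2=ray('side',[us]);a=np.c_[r1[0],-r2[0]]
    t=np.linalg.lstsq(a,o2-o1,rcond=None)[0];p=o1+r1[0]*t[0];q=o2+r2[0]*t[1]
    return (p+q)/2,np.linalg.norm(p-q)
def proj(n,P):
    m=manip.camera_model(n);R=np.array(m['rotation'],float)
    R=cv2.Rodrigues(R)[0]if R.shape!=(3,3) else R
    return cv2.projectPoints(np.array(P,float).reshape(-1,1,3),cv2.Rodrigues(R.T)[0],-R.T@m['position'],m['mtx'],np.array([m['k1'],0,0,0,0.]))[0].reshape(-1,2)
def topface(n,C,box,tol=.004,zmin=.03):
    "pixel centroid of the highest flat face inside an xy box (x0,x1,y0,y1)"
    k=(C[...,0]>box[0])&(C[...,0]<box[1])&(C[...,1]>box[2])&(C[...,1]<box[3])&(C[...,2]>zmin)&(C[...,2]<.2)
    h=np.percentile(C[k][:,2],97);f=k&(C[...,2]>h-tol)
    v,u=np.nonzero(f);return np.array([u.mean(),v.mean()]),h,f.sum(),C[f].mean(0)
def discs(n,p,C):
    hsv=cv2.cvtColor(p,cv2.COLOR_RGB2HSV)
    m=((hsv[...,0]<22)&(hsv[...,1]>70)&(hsv[...,2]>110)&(abs(C[...,2]-.022)<.008)).astype(np.uint8)*255
    m=cv2.morphologyEx(m,cv2.MORPH_CLOSE,np.ones((5,5)));m=cv2.morphologyEx(m,cv2.MORPH_OPEN,np.ones((7,7)))
    return [cv2.fitEllipse(cv2.convexHull(c)) for c in cv2.findContours(m,0,1)[0] if cv2.contourArea(c)>350]
E
python3 - <<'E'
from m import *
F={n:np.load(f'pics/{n}0.npz') for n in('top','side')}; C={n:cloud(n,F[n]['d']) for n in F}
for n in F:
    for e in discs(n,F[n]['p'],C[n]):
        v,u=map(int,e[0][::-1]); print(n,'disc',np.round(e[0],1),np.round(e[1],0),np.round(plane(n,[e[0]],.022)[0],4),'depthz',np.round(C[n][v,u,2],4))
for g in[(118,260),(214,249),(347,244),(418,253),(330,300),(285,250)]:
    b=plane('top',[g],.03)[0]; box=(b[0]-.04,b[0]+.04,b[1]-.04,b[1]+.05)
    t,h,nt,ct=topface('top',C['top'],box)
    box=(ct[0]-.03,ct[0]+.03,ct[1]-.03,ct[1]+.03)
    s,hs,ns,cs=topface('side',C['side'],box)
    P,e=tri(t,s); print(g,'top',np.round(t,1),nt,'side',np.round(s,1),ns,'tri',np.round(P,4),'gap',round(e,4),'ct',np.round(ct,4),'cs',np.round(cs,4))
print(tri((421,166),(332,258)))
a=cv2.resize(F['top']['p'][110:320,80:450],None,fx=2.1,fy=2.1,interpolation=2)
cv2.imwrite('pics/crop1.png',a[:,:,::-1])
E
```

```text
top disc [540.7 251.1] [ 18. 149.] [ 0.4273 -0.5011  0.022 ] depthz 0.0262
top disc [372.7 170.3] [36. 42.] [ 0.5827 -0.1826  0.022 ] depthz 0.0243
top disc [309.7 156.2] [45. 84.] [ 0.6098 -0.0584  0.022 ] depthz 0.0219
top disc [245.3 141.6] [36. 43.] [0.6383 0.0699 0.022 ] depthz 0.024
side disc [332.7 221.8] [54. 70.] [ 0.614  -0.0229  0.022 ] depthz 0.024
(118, 260) top [104.2 256.9] 250 side [216.6 119.5] 65 tri [0.3959 0.2903 0.1178] gap 0.0024 ct [0.3971 0.2903 0.1183] cs [0.3948 0.2872 0.1191]
(214, 249) top [211.1 245.8] 119 side [230.6 166.9] 55 tri [0.4212 0.119  0.0823] gap 0.0024 ct [0.4224 0.119  0.0827] cs [0.4201 0.1172 0.0831]
(347, 244) top [352.2 239.9] 153 side [241.3 225.3] 123 tri [ 0.4327 -0.1251  0.1001] gap 0.0026 ct [ 0.4339 -0.1248  0.1013] cs [ 0.4314 -0.1267  0.1011]
(418, 253) top [424.9 249.7] 82 side [239.4 295.7] 92 tri [ 0.4215 -0.2619  0.0654] gap 0.0023 ct [ 0.4227 -0.2619  0.0653] cs [ 0.4203 -0.2622  0.0655]
(330, 300) top [335.  301.1] 176 side [181.4 219.3] 128 tri [ 0.3298 -0.0943  0.1003] gap 0.0027 ct [ 0.3312 -0.0941  0.1011] cs [ 0.3286 -0.0956  0.1011]
(285, 250) top [284.9 248.1] 392 side [233.4 208.1] 229 tri [ 0.4214 -0.0105  0.0621] gap 0.0024 ct [ 0.4225 -0.0104  0.063 ] cs [ 0.4202 -0.0125  0.0632]
(array([ 0.56447187, -0.2471053 ,  0.11278114]), np.float64(3.933606238185476e-05))
```

View pics/crop1.png

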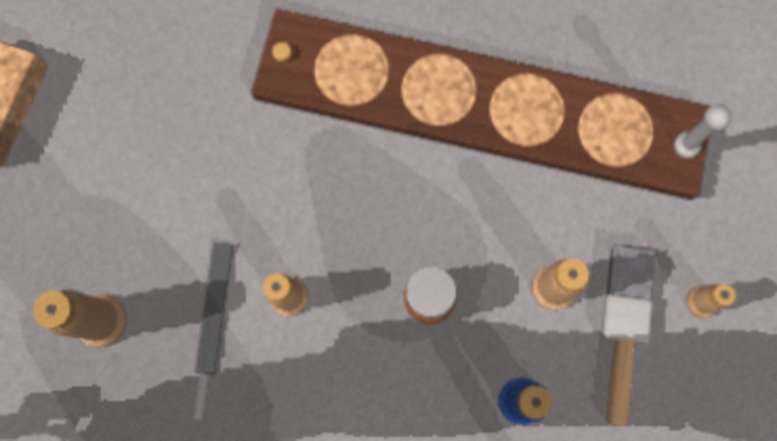

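The enlarged crop shows four pale handles with ferrule tops, at full-frame top pixels (104,257), (211,246), (352,240) and (425,250). Their triangulated heights are 118, 82, 100 and 65 mm, so they are handle_4, handle_2, handle_3 and handle_1. The blue one at (335,301) is also 100 mm tall but is the look-alike. Now I refine the disc positions and work out the first move.

```bash
cat >> m.py <<'E'
def go(xy,z,yaw=-12.4):
    "remaining tool-axis shift (mm) and turn (deg) from the present pose to TCP (xy,z), pointing down, tool y at yaw"
    s=manip.state();R=cv2.Rodrigues(np.array(s['tool_rot'],float))[0]
    a=np.radians(yaw);y=np.array([np.cos(a),np.sin(a),0]);zz=np.array([0,0,-1.]);T=np.c_[np.cross(y,zz),y,zz]
    d=np.array([*xy,z])-s['eef_pos']
    print('t',round(s['time'],2),'world d',np.round(d*1e3,1),'turn',np.round(np.degrees(cv2.Rodrigues(R.T@T)[0].ravel()),2),'shift now-axes',np.round(R.T@d*1e3,1),'shift end-axes',np.round(T.T@d*1e3,1),'w',round(s['grip_width'],4))
E
python3 - <<'E'
from m import *
F={n:np.load(f'pics/{n}0.npz') for n in('top','side')}; C={n:cloud(n,F[n]['d']) for n in F}
prior=[plane('top',[p],.022)[0] for p in[(247.1,142.9),(288.6,152.4),(331,161.9),(372.9,171.4)]]
for P in prior:
    out=[]
    for n in('top','side'):
        p=F[n]['p'];hsv=cv2.cvtColor(p,cv2.COLOR_RGB2HSV)
        g=plane(n,np.indices((420,560))[::-1].reshape(2,-1).T,.022).reshape(420,560,3)
        m=((hsv[...,2]>105)&(hsv[...,1]>60)&(np.hypot(g[...,0]-P[0],g[...,1]-P[1])<.041)).astype(np.uint8)*255
        m=cv2.morphologyEx(m,cv2.MORPH_OPEN,np.ones((3,3)))
        c=max(cv2.findContours(m,0,1)[0],key=cv2.contourArea);e=cv2.fitEllipse(cv2.convexHull(c));out.append(e[0])
        print(n,np.round(e[0],1),np.round(e[1],1),np.round(plane(n,[e[0]],.022)[0][:2],4),end=' ')
    print('tri',*tri(*out))
go((.396,.290),.19)
E
```

```text
top [247.2 142.1] [36.4 40.2] [0.6372 0.0662] side [333.2 196.6] [18.2 33.7] [0.6337 0.0699] tri [0.6342927  0.06590484 0.025147  ] 0.003335344088499911
top [288.8 151.6] [36.5 40. ] [ 0.6186 -0.017 ] side [332.3 219.2] [20.8 36.2] [ 0.6151 -0.0136] tri [ 0.61589833 -0.01697037  0.02489323] 0.0032507956064207013
top [330.9 160.9] [36.9 40. ] [ 0.6006 -0.1004] side [331.2 244.8] [23.1 39. ] [ 0.5967 -0.0964] tri [ 0.59761823 -0.09996323  0.02532009] 0.0036571976813038697
top [373.2 170.8] [37.  41.3] [ 0.5816 -0.1837] side [320.6 274.1] [21.2 24.8] [ 0.5624 -0.1765] tri [ 0.56993659 -0.18172698  0.02937462] 0.018095543437605693
t 0.1 world d [ 168.5 -291.5  -40.6] turn [-7.000e-02  7.000e-02  8.105e+01] shift now-axes [-263.1 -210.1   40.9] shift end-axes [-248.5  227.2   40.6] w 0.0853
```

jog_arm(
  steps=[
    [0,0,8.1,0,0,0,1],
    [0,0,8.1,0,0,0,1],
    [0,0,8.1,0,0,0,1],
    [0,0,8.1,0,0,0,1],
    [0,0,8.1,0,0,0,1],
    [0,0,8.1,0,0,0,1],
    [0,0,8.1,0,0,0,1],
    [0,0,8.1,0,0,0,1],
    [0,0,8.1,0,0,0,1],
    [0,0,8.1,0,0,0,1],
    [0,0,0,-31,28.4,5,1],
    [0,0,0,-31,28.4,5,1],
    [0,0,0,-31,28.4,5,1],
    [0,0,0,-31,28.4,5,1],
    [0,0,0,-31,28.4,5,1],
    [0,0,0,-31,28.4,5,1],
    [0,0,0,-31,28.4,5,1],
    [0,0,0,-31,28.4,5,1],
    [0,0,0,0,0,0,1],
    [0,0,0,0,0,0,1],
  ],
)

```text
time: 2.1
eef_pos: [0.3969, 0.2901, 0.1911]
tool_rot: [2.451, 1.966, -0.001]
wrist_force: [-0.5, 0.5, 0.2]
grip_width: 0.0855
gripper_force: 0.0
```

```bash
python3 -c "
from m import *
go((.396,.290),.056)"
```

```text
t 2.1 world d [-9.000e-01 -1.000e-01 -1.351e+02] turn [-0.03  0.03 -0.13] shift now-axes [ -0.2  -0.8 135.1] shift end-axes [ -0.3  -0.8 135.1] w 0.0855
```

jog_arm(
  steps=[
    [0,0,0,0,-0.8,30,1],
    [0,0,0,0,0,30,1],
    [0,0,0,0,0,30,1],
    [0,0,0,0,0,25,1],
    [0,0,0,0,0,15,1],
    [0,0,0,0,0,7,1],
    [0,0,0,0,0,0,1],
    [0,0,0,0,0,0,0.7],
    [0,0,0,0,0,0,0],
    [0,0,0,0,0,0,0],
    [0,0,0,0,0,0,0],
    [0,0,0,0,0,0,0],
    [0,0,0,0,0,0,0],
    [0,0,0,0,0,0,0],
    [0,0,0,0,0,0,0],
    [0,0,0,0,0,0,0],
  ],
)

```text
time: 3.7
eef_pos: [0.3962, 0.2918, 0.0553]
tool_rot: [-2.448, -1.969, -0.003]
wrist_force: [-0.4, 0.3, 6.2]
grip_width: 0.0369
gripper_force: 59.6
```

jog_arm(
  steps=[
    [0,0,0,0,0,-10,0],
    [0,0,0,0,0,-20,0],
    [0,0,0,0,0,-25,0],
    [0,0,0,0,0,-15,0],
    [0,0,0,0,0,0,0],
  ],
)

```text
time: 4.2
eef_pos: [0.3967, 0.2921, 0.1265]
tool_rot: [-2.448, -1.969, -0.007]
wrist_force: [0.4, -0.9, -1.5]
grip_width: 0.037
gripper_force: 60.4
```

```bash
python3 -c "
from m import *
go((.635,.067),.11)"
```

```text
t 4.2 world d [ 238.3 -225.1  -16.5] turn [ 0.16 -0.2   0.03] shift now-axes [-168.9  280.9   16.7] shift end-axes [-168.7  281.    16.5] w 0.037
```

jog_arm(
  steps=[
    [0,0,0,-10,16,0,0],
    [0,0,0,-20,34,0,0],
    [0,0,0,-23,38,0,0],
    [0,0,0,-23,38,0,0],
    [0,0,0,-23,38,0,0],
    [0,0,0,-23,38,0,0],
    [0,0,0,-20,34,0,0],
    [0,0,0,-15,27,0,0],
    [0,0,0,-10,18,0,0],
    [0,0,0,0,0,0,0],
    [0,0,0,0,0,0,0],
    [0,0,0,0,0,0,0],
  ],
)

```text
time: 5.4
eef_pos: [0.6329, 0.0696, 0.1236]
tool_rot: [-2.444, -1.97, 0.002]
wrist_force: [1.3, 0.4, -1.1]
grip_width: 0.0371
gripper_force: 60.4
```

```bash
python3 -c "
from m import *
go((.635,.068),.0763)
grab('top','t1');grab('side','s1')
a=np.vstack([np.hstack([cv2.resize(np.load(f'pics/{k}.npz')['p'][sl],(400,300)) for k,sl in(('t1',np.s_[60:240,160:400]),('s1',np.s_[100:280,220:460]))])])
cv2.imwrite('pics/v1.png',a[:,:,::-1])"
```

```text
t 5.4 world d [  2.1  -1.6 -47.3] turn [-0.15 -0.02  0.14] shift now-axes [-1.1  2.5 47.2] shift end-axes [-1.1  2.4 47.3] w 0.0371
```

View pics/v1.png

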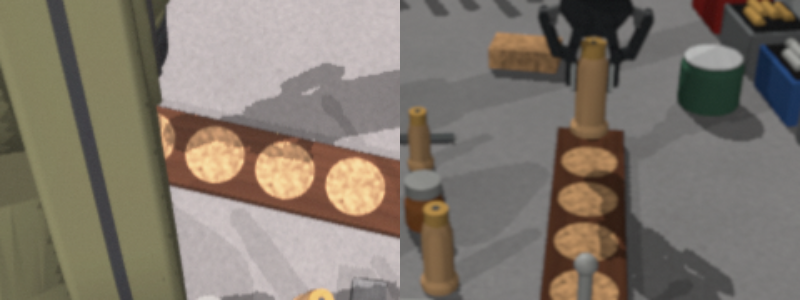

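The handle hangs upright in the grip over disc_a, with its butt at (590,130) in the side half of the picture. I lower it now.

jog_arm(
  steps=[
    [0,0,0,-1,2.4,15,0],
    [0,0,0,0,0,15,0],
    [0,0,0,0,0,9,0],
    [0,0,0,0,0,4,0],
    [0,0,0,0,0,2,0],
    [0,0,0,0,0,0,0],
    [0,0,0,0,0,0,0],
  ],
)

```text
time: 6.2
eef_pos: [0.637, 0.0667, 0.0797]
tool_rot: [2.447, 1.969, 0.001]
wrist_force: [-0.6, -0.4, -2.7]
grip_width: 0.0366
gripper_force: 60.4
```

jog_arm(
  steps=[
    [0,0,0,1,-1.5,1,0],
    [0,0,0,0,0,1,0],
    [0,0,0,0,0,0,0],
    [0,0,0,0,0,0,0],
  ],
)

```text
time: 6.6
eef_pos: [0.6354, 0.068, 0.0774]
tool_rot: [-2.448, -1.969, -0.0]
wrist_force: [-0.5, -0.9, -1.7]
grip_width: 0.0368
gripper_force: 60.5
```

jog_arm(
  steps=[
    [0,0,0,0,0,1,0],
    [0,0,0,0,0,0,0],
    [0,0,0,0,0,0,0],
  ],
)

```text
time: 6.9
eef_pos: [0.6355, 0.068, 0.0774]
tool_rot: [2.448, 1.969, 0.001]
wrist_force: [-1.9, -0.2, 6.4]
grip_width: 0.0369
gripper_force: 61.1
```

Contact with the board is felt (about 6 N up). I release and rise.

jog_arm(
  steps=[
    [0,0,0,0,0,0,0.5],
    [0,0,0,0,0,0,0.7],
    [0,0,0,0,0,0,1],
    [0,0,0,0,0,0,1],
    [0,0,0,0,0,0,1],
    [0,0,0,0,0,0,1],
    [0,0,0,0,0,-15,1],
    [0,0,0,0,0,-30,1],
    [0,0,0,0,0,-35,1],
    [0,0,0,0,0,-20,1],
    [0,0,0,0,0,0,1],
    [0,0,0,0,0,0,1],
  ],
)

```text
time: 8.1
eef_pos: [0.6355, 0.068, 0.1773]
tool_rot: [2.447, 1.969, 0.002]
wrist_force: [-0.4, 0.3, -0.3]
grip_width: 0.0856
gripper_force: 0.0
```

```bash
python3 -c "
from m import *
go((.4327,-.1255),.14)"
```

```text
t 8.1 world d [-202.8 -193.5  -37.3] turn [ 0.07 -0.03  0.04] shift now-axes [-232.4 -156.7   37. ] shift end-axes [-232.5 -156.5   37.3] w 0.0856
```

jog_arm(
  steps=[
    [0,0,0,-15,-10,0,1],
    [0,0,0,-30,-20,0,1],
    [0,0,0,-37,-25,0,1],
    [0,0,0,-37,-25,0,1],
    [0,0,0,-37,-25,0,1],
    [0,0,0,-35,-23,0,1],
    [0,0,0,-25,-17,0,1],
    [0,0,0,-16.5,-11.5,0,1],
    [0,0,0,0,0,15,1],
    [0,0,0,0,0,15,1],
    [0,0,0,0,0,7,1],
    [0,0,0,0,0,0,1],
    [0,0,0,0,0,0,1],
  ],
)

```text
time: 9.4
eef_pos: [0.4326, -0.1255, 0.1392]
tool_rot: [-2.447, -1.969, 0.001]
wrist_force: [-0.3, 0.7, 0.8]
grip_width: 0.0852
gripper_force: 0.0
```

```bash
python3 -c "
from m import *
go((.4327,-.1255),.037)
F,d=grab('top','t2');C=cloud('top',d)
print(topface('top',C,(.595,.675,.02,.12),zmin=.11))
print(discs('top',F,C)[:0])"
```

```text
t 9.4 world d [ 1.000e-01  0.000e+00 -1.022e+02] turn [-0.04 -0.01  0.06] shift now-axes [  0.    0.2 102.2] shift end-axes [0.000e+00 1.000e-01 1.022e+02] w 0.0852
(array([242.1291866 , 119.04784689]), np.float64(0.1421749724802723), np.int64(209), array([0.63518621, 0.06710164, 0.14036466]))
[]
```

Handle_4 stands on disc_a at (0.635, 0.067), on target. Next is handle_3.

jog_arm(
  steps=[
    [0,0,0,0,0,25,1],
    [0,0,0,0,0,30,1],
    [0,0,0,0,0,25,1],
    [0,0,0,0,0,15,1],
    [0,0,0,0,0,7,1],
    [0,0,0,0,0,0,1],
    [0,0,0,0,0,0,0.7],
    [0,0,0,0,0,0,0],
    [0,0,0,0,0,0,0],
    [0,0,0,0,0,0,0],
    [0,0,0,0,0,0,0],
    [0,0,0,0,0,0,0],
    [0,0,0,0,0,0,0],
    [0,0,0,0,0,0,0],
  ],
)

```text
time: 10.85
eef_pos: [0.4329, -0.1258, 0.0381]
tool_rot: [2.447, 1.969, 0.001]
wrist_force: [0.9, 0.9, 7.0]
grip_width: 0.0323
gripper_force: 59.2
```

Lift 80 mm.

jog_arm(
  steps=[
    [0,0,0,0,0,-10,0],
    [0,0,0,0,0,-20,0],
    [0,0,0,0,0,-25,0],
    [0,0,0,0,0,-25,0],
    [0,0,0,0,0,0,0],
    [0,0,0,0,0,0,0],
  ],
)

```text
time: 11.45
eef_pos: [0.4329, -0.1258, 0.1178]
tool_rot: [2.447, 1.969, 0.002]
wrist_force: [-0.6, 0.3, -1.0]
grip_width: 0.0318
gripper_force: 59.8
```

```bash
python3 -c "
from m import *
go((.6165,-.016),.0601)"
```

```text
t 11.45 world d [183.6 109.8 -57.7] turn [ 0.08 -0.01  0.04] shift now-axes [146.5 155.7  58. ] shift end-axes [146.6 155.7  57.7] w 0.0318
```

jog_arm(
  steps=[
    [0,0,0,10,11,0,0],
    [0,0,0,20,21,0,0],
    [0,0,0,28,30,0,0],
    [0,0,0,28,30,0,0],
    [0,0,0,28,30,0,0],
    [0,0,0,20,21,0,0],
    [0,0,0,12.5,12.7,0,0],
    [0,0,0,0,0,0,0],
    [0,0,0,0,0,20,0],
    [0,0,0,0,0,20,0],
    [0,0,0,0,0,10,0],
    [0,0,0,0,0,5,0],
    [0,0,0,0,0,1,0],
    [0,0,0,0,0,0,0],
    [0,0,0,0,0,0,0],
  ],
)

```text
time: 12.95
eef_pos: [0.6167, -0.016, 0.0621]
tool_rot: [2.447, 1.969, 0.002]
wrist_force: [1.3, 0.1, -1.6]
grip_width: 0.0322
gripper_force: 59.9
```

jog_arm(
  steps=[
    [0,0,0,0,0,1,0],
    [0,0,0,0,0,1,0],
    [0,0,0,0,0,0.5,0],
    [0,0,0,0,0,0,0],
    [0,0,0,0,0,0,0],
  ],
)

```text
time: 13.45
eef_pos: [0.6166, -0.0159, 0.0601]
tool_rot: [2.447, 1.969, 0.002]
wrist_force: [-1.6, -0.4, 7.3]
grip_width: 0.032
gripper_force: 60.8
```

jog_arm(
  steps=[
    [0,0,0,0,0,0,0.5],
    [0,0,0,0,0,0,0.7],
    [0,0,0,0,0,0,1],
    [0,0,0,0,0,0,1],
    [0,0,0,0,0,0,1],
    [0,0,0,0,0,0,1],
    [0,0,0,0,0,-15,1],
    [0,0,0,0,0,-30,1],
    [0,0,0,0,0,-35,1],
    [0,0,0,0,0,-25,1],
    [0,0,0,0,0,0,1],
    [0,0,0,0,0,0,1],
  ],
)

```text
time: 14.65
eef_pos: [0.6164, -0.0159, 0.165]
tool_rot: [2.447, 1.969, 0.002]
wrist_force: [-0.4, 0.0, -0.6]
grip_width: 0.0848
gripper_force: 0.0
```

```bash
python3 -c "
from m import *
go((.4212,.1185),.018)"
```

```text
t 14.65 world d [-195.2  134.4 -147. ] turn [ 0.1  -0.03  0.04] shift now-axes [  89.4 -219.7  146.7] shift end-axes [  89.3 -219.6  147. ] w 0.0848
```

jog_arm(
  steps=[
    [0,0,0,6,-15,0,1],
    [0,0,0,12,-30,0,1],
    [0,0,0,15,-37,0,1],
    [0,0,0,15,-37,0,1],
    [0,0,0,15,-37,0,1],
    [0,0,0,12,-30,0,1],
    [0,0,0,8,-20,0,1],
    [0,0,0,6.3,-13.6,0,1],
    [0,0,0,0,0,20,1],
    [0,0,0,0,0,20,1],
    [0,0,0,0,0,0,1],
    [0,0,0,0,0,0,1],
  ],
)

```text
time: 15.85
eef_pos: [0.4201, 0.118, 0.1234]
tool_rot: [-2.447, -1.969, 0.003]
wrist_force: [-0.2, 0.4, -0.3]
grip_width: 0.0856
gripper_force: 0.0
```

```bash
python3 -c "
from m import *
go((.4212,.1185),.017)"
```

```text
t 15.85 world d [   1.1    0.5 -106.4] turn [-0.11  0.07  0.03] shift now-axes [  0.9   1.2 106.4] shift end-axes [  0.7   1.  106.4] w 0.0856
```

jog_arm(
  steps=[
    [0,0,0,0.7,1,25,1],
    [0,0,0,0,0,30,1],
    [0,0,0,0,0,28,1],
    [0,0,0,0,0,16,1],
    [0,0,0,0,0,7.5,1],
    [0,0,0,0,0,0,1],
    [0,0,0,0,0,0,0.7],
    [0,0,0,0,0,0,0],
    [0,0,0,0,0,0,0],
    [0,0,0,0,0,0,0],
    [0,0,0,0,0,0,0],
    [0,0,0,0,0,0,0],
    [0,0,0,0,0,0,0],
    [0,0,0,0,0,0,0],
    [0,0,0,0,0,0,0],
  ],
)

```text
time: 17.35
eef_pos: [0.4286, 0.1208, 0.0242]
tool_rot: [-2.443, -1.966, 0.02]
wrist_force: [-1.0, -0.2, 5.5]
grip_width: 0.0271
gripper_force: 58.6
```

```bash
python3 -c "
from m import *
go((.4212,.1185),.017);s=manip.state();print(np.round(s['q'],3),np.round(s['tool_rot'],3))
go((.4212,.1185),.017)
grab('side','s3');go((.4212,.1185),.017)
a=cv2.resize(np.load('pics/s3.npz')['p'][110:260,140:340],(800,600));cv2.imwrite('pics/v3.png',a[:,:,::-1])"
```

```text
t 17.35 world d [-7.4 -2.3 -7.2] turn [-0.7   0.36  0.05] shift now-axes [-3.8 -6.7  7.3] shift end-axes [-3.8 -6.8  7.2] w 0.0271
[-0.382  0.889  0.008  2.223 -0.177  0.044 -0.415] [-2.443 -1.966  0.02 ]
t 17.35 world d [-7.4 -2.3 -7.2] turn [-0.7   0.36  0.05] shift now-axes [-3.8 -6.7  7.3] shift end-axes [-3.8 -6.8  7.2] w 0.0271
t 17.4 world d [-7.4 -2.3 -7.2] turn [-0.7   0.36  0.05] shift now-axes [-3.8 -6.7  7.3] shift end-axes [-3.8 -6.8  7.2] w 0.0271
```

View pics/v3.png

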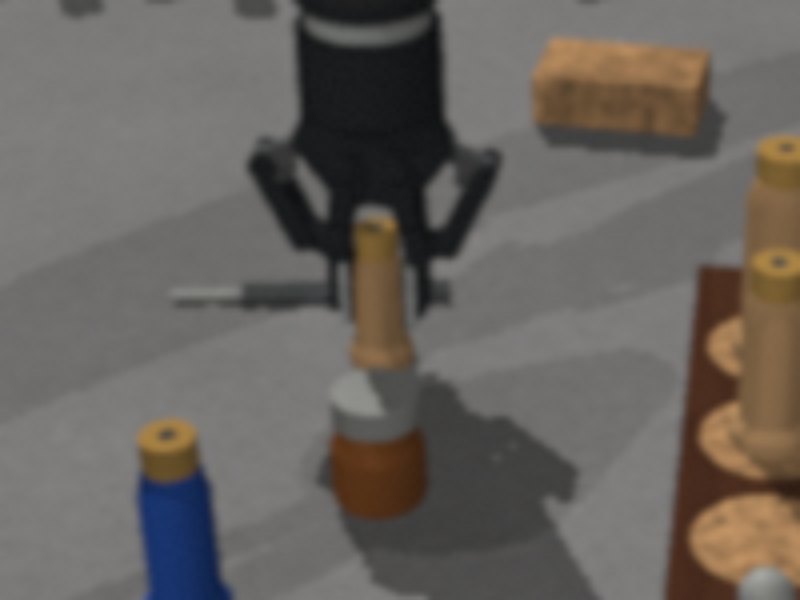

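Joint 6 reached its lower limit there (q6 = 0.044), so the tool stopped 7 mm short. Handle_2 is still gripped upright, seen at (375,290) in the crop, and the jar in front of it at (378,440) is untouched. I lift with an outward component.

jog_arm(
  steps=[
    [0,0,0,0,0,-8,0],
    [0,0,0,0,0,-15,0],
    [0,0,0,0,0,-20,0],
    [0,0,0,0,0,-20,0],
    [0,0,0,0,0,-17,0],
    [0,0,0,0,0,0,0],
    [0,0,0,0,0,0,0],
  ],
)

```text
time: 18.1
eef_pos: [0.43, 0.1211, 0.1039]
tool_rot: [-2.444, -1.966, 0.019]
wrist_force: [-0.5, -0.1, -1.2]
grip_width: 0.0275
gripper_force: 59.1
```

```bash
python3 -c "
from m import *
go((.5988,-.0953),.0462)"
```

```text
t 18.1 world d [ 168.8 -216.4  -57.7] turn [-0.66  0.35  0.04] shift now-axes [-175.   211.8   56.3] shift end-axes [-175.1  211.3   57.7] w 0.0275
```

jog_arm(
  steps=[
    [0,0,0,0,15,-5,0],
    [0,0,0,0,25,-10,0],
    [0,0,0,0,20,-5,0],
    [0,0,0,-15,0,0,0],
    [0,0,0,-30,0,0,0],
    [0,0,0,-35,0,0,0],
    [0,0,0,-35,0,0,0],
    [0,0,0,-30,0,0,0],
    [0,0,0,-20,0,0,0],
    [0,0,0,-10,10,0,0],
    [0,0,0,0,25,0,0],
    [0,0,0,0,30,0,0],
    [0,0,0,0,30,0,0],
    [0,0,0,0,27,0,0],
    [0,0,0,0,20,0,0],
    [0,0,0,0,10,0,0],
    [0,0,0,0,0,0,0],
    [0,0,0,0,0,0,0],
  ],
)

```text
time: 19.9
eef_pos: [0.599, -0.0944, 0.1213]
tool_rot: [-2.441, -1.966, 0.022]
wrist_force: [-0.5, -0.6, -1.2]
grip_width: 0.027
gripper_force: 59.2
```

```bash
python3 -c "
from m import *
go((.5988,-.0953),.0462)
grab('side','s4')
a=cv2.resize(np.load('pics/s4.npz')['p'][140:320,220:420],(667,600));cv2.imwrite('pics/v4.png',a[:,:,::-1])"
```

```text
t 19.9 world d [ -0.2  -0.9 -75.1] turn [-0.82  0.36  0.09] shift now-axes [-0.4  1.1 75.1] shift end-axes [-0.9 -0.  75.1] w 0.027
```

View pics/v4.png

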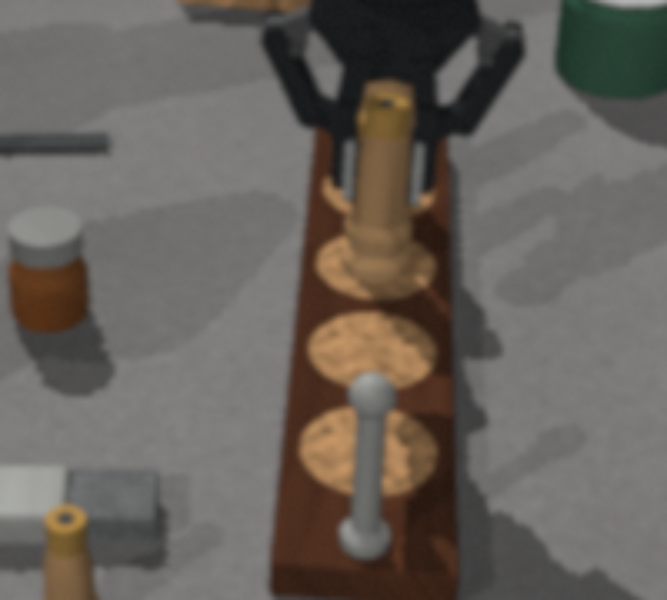

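Handle_2 is upright in the grip above disc_c at (372,350), and handle_3 is behind it on disc_b. I lower it.

jog_arm(
  steps=[
    [0,0,0,-0.4,1,20,0],
    [0,0,0,0,0,25,0],
    [0,0,0,0,0,15,0],
    [0,0,0,0,0,8,0],
    [0,0,0,0,0,4,0],
    [0,0,0,0,0,1,0],
    [0,0,0,0,0,0,0],
    [0,0,0,0,0,0,0],
  ],
)

```text
time: 20.75
eef_pos: [0.6002, -0.0962, 0.0498]
tool_rot: [-2.444, -1.967, 0.019]
wrist_force: [0.7, -0.7, -1.4]
grip_width: 0.0272
gripper_force: 59.2
```

jog_arm(
  steps=[
    [0,0,0,0.5,-1.5,1,0],
    [0,0,0,0,0,1,0],
    [0,0,0,0,0,1,0],
    [0,0,0,0,0,0.5,0],
    [0,0,0,0,0,0,0],
    [0,0,0,0,0,0,0],
  ],
)

```text
time: 21.35
eef_pos: [0.5983, -0.0952, 0.0463]
tool_rot: [-2.443, -1.966, 0.02]
wrist_force: [-1.5, 0.4, 5.2]
grip_width: 0.027
gripper_force: 59.9
```

jog_arm(
  steps=[
    [0,0,0,0,0,0,0.5],
    [0,0,0,0,0,0,0.7],
    [0,0,0,0,0,0,1],
    [0,0,0,0,0,0,1],
    [0,0,0,0,0,0,1],
    [0,0,0,0,0,0,1],
    [0,0,0,0,0,-15,1],
    [0,0,0,0,0,-30,1],
    [0,0,0,0,0,-35,1],
    [0,0,0,0,0,-25,1],
    [0,0,0,0,0,-15,1],
    [-0.75,0.35,0,0,0,0,1],
    [0,0,0,0,0,0,1],
  ],
)

```text
time: 22.65
eef_pos: [0.5992, -0.095, 0.166]
tool_rot: [2.447, 1.968, 0.001]
wrist_force: [-0.5, 0.8, -0.2]
grip_width: 0.0856
gripper_force: 0.0
```

```bash
python3 -c "
from m import *
go((.4215,-.262),.005)"
```

```text
t 22.65 world d [-177.7 -167.  -161. ] turn [0.06 0.02 0.02] shift now-axes [-201.1 -138.   160.9] shift end-axes [-201.2 -137.7  161. ] w 0.0856
```

jog_arm(
  steps=[
    [0,0,0,-13,-9,0,1],
    [0,0,0,-26,-18,0,1],
    [0,0,0,-36,-24,0,1],
    [0,0,0,-36,-25,0,1],
    [0,0,0,-36,-25,0,1],
    [0,0,0,-28,-19,0,1],
    [0,0,0,-17,-11.7,0,1],
    [0,0,0,-9,-6,0,1],
    [0,0,0,0,0,20,1],
    [0,0,0,0,0,30,1],
    [0,0,0,0,0,20,1],
    [0,0,0,0,0,0,1],
    [0,0,0,0,0,0,1],
  ],
)

```text
time: 23.95
eef_pos: [0.4226, -0.261, 0.0953]
tool_rot: [-2.446, -1.97, -0.0]
wrist_force: [-0.0, -0.1, -0.3]
grip_width: 0.0854
gripper_force: 0.0
```

```bash
python3 -c "
from m import *
go((.4215,-.262),.006)
p,d=grab('top','t5');C=cloud('top',d)
for b,zm in(((.595,.675,.03,.11),.11),((.58,.655,-.055,.025),.06),((.56,.64,-.14,-.06),.06)): print(topface('top',C,b,zmin=zm))
print(np.round(manip.state()['q'],2))"
```

```text
t 23.95 world d [ -1.1  -1.  -89.3] turn [-0.01 -0.02  0.1 ] shift now-axes [-1.2 -0.9 89.3] shift end-axes [-1.2 -0.9 89.3] w 0.0854
(array([242.15740741, 119.03240741]), np.float64(0.14206213641405308), np.int64(216), array([0.63523577, 0.06705789, 0.14031699]))
(array([289.40123457, 134.22222222]), np.float64(0.12394548340723173), np.int64(162), array([ 0.61579743, -0.01507275,  0.12233925]))
(array([335.54954955, 148.51351351]), np.float64(0.10649601544561925), np.int64(111), array([ 0.5970462 , -0.09823397,  0.10465572]))
[ 0.47  0.76 -0.02  2.07  0.03  0.32  0.21]
```

Three handles stand within about 1 mm of their targets. Now I grasp handle_1, stopping at TCP z ≈ 6 mm.

jog_arm(
  steps=[
    [0,0,0,-1.2,-0.9,20,1],
    [0,0,0,0,0,25,1],
    [0,0,0,0,0,20,1],
    [0,0,0,0,0,14,1],
    [0,0,0,0,0,7,1],
    [0,0,0,0,0,3,1],
    [0,0,0,0,0,0,1],
    [0,0,0,0,0,0,0.7],
    [0,0,0,0,0,0,0],
    [0,0,0,0,0,0,0],
    [0,0,0,0,0,0,0],
    [0,0,0,0,0,0,0],
    [0,0,0,0,0,0,0],
    [0,0,0,0,0,0,0],
    [0,0,0,0,0,0,0],
    [0,0,0,0,0,0,0],
  ],
)

```text
time: 25.6
eef_pos: [0.4214, -0.2629, 0.0071]
tool_rot: [2.447, 1.968, 0.001]
wrist_force: [-0.3, -0.1, 4.9]
grip_width: 0.0243
gripper_force: 55.9
```

```bash
python3 -c "
from m import *
go((.4215,-.262),.006);print(np.round(manip.state()['q'],3))"
```

```text
t 25.6 world d [ 0.1  0.9 -1.1] turn [0.07 0.04 0.04] shift now-axes [ 0.9 -0.1  1.1] shift end-axes [ 0.9 -0.1  1.1] w 0.0243
[ 0.468  0.932 -0.006  2.088  0.04   0.121  0.209]
```

jog_arm(
  steps=[
    [0,0,0,0,0,-5,0],
    [0,0,0,0,0,-15,0],
    [0,0,0,0,0,-25,0],
    [0,0,0,0,0,-25,0],
    [0,0,0,0,0,-15,0],
    [0,0,0,15,0,0,0],
    [0,0,0,30,0,0,0],
    [0,0,0,30,0,0,0],
    [0,0,0,22,0,0,0],
    [0,0,0,15,0,0,0],
    [0,0,0,0,15,0,0],
    [0,0,0,0,30,0,0],
    [0,0,0,0,35,0,0],
    [0,0,0,0,30,0,0],
    [0,0,0,0,18,0,0],
    [0,0,0,0,10,0,0],
    [0,0,0,0,0,0,0],
    [0,0,0,0,0,0,0],
  ],
)

```text
time: 27.4
eef_pos: [0.579, -0.1827, 0.0915]
tool_rot: [-2.447, -1.969, 0.001]
wrist_force: [-0.4, -0.2, 0.1]
grip_width: 0.0245
gripper_force: 55.3
```

```bash
python3 -c "
from m import *
go((.580,-.1825),.0291)
grab('side','s6')
a=cv2.resize(np.load('pics/s6.npz')['p'][140:320,220:420],(667,600));cv2.imwrite('pics/v6.png',a[:,:,::-1])"
```

```text
t 27.4 world d [  1.    0.2 -62.4] turn [-0.04  0.02  0.04] shift now-axes [ 0.4  1.  62.4] shift end-axes [ 0.4  0.9 62.4] w 0.0245
```

View pics/v6.png

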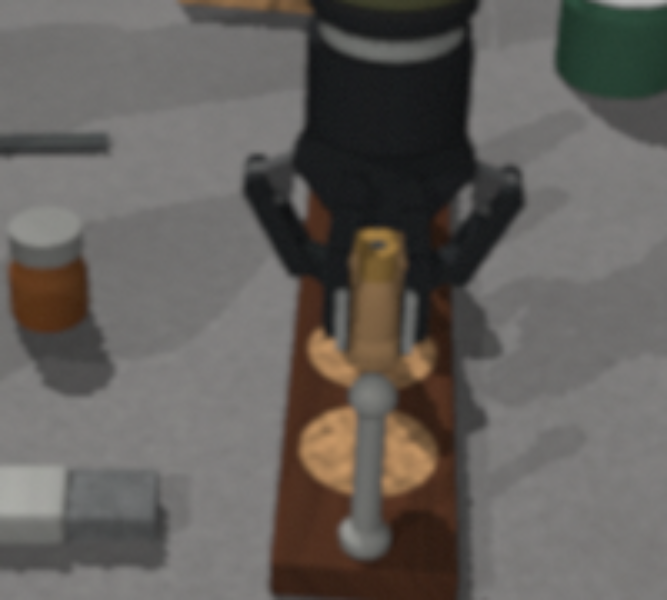

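Handle_1 is held upright at (378,300), above disc_d and behind the post. I lower it.

jog_arm(
  steps=[
    [0,0,0,0.4,0.9,15,0],
    [0,0,0,0,0,22,0],
    [0,0,0,0,0,14,0],
    [0,0,0,0,0,6,0],
    [0,0,0,0,0,3,0],
    [0,0,0,0,0,1,0],
    [0,0,0,0,0,0,0],
    [0,0,0,0,0,0,0],
  ],
)

```text
time: 28.25
eef_pos: [0.5815, -0.1828, 0.0312]
tool_rot: [2.446, 1.968, 0.001]
wrist_force: [0.9, 0.7, -0.2]
grip_width: 0.0246
gripper_force: 55.3
```

jog_arm(
  steps=[
    [0,0,0,0.4,-1,1,0],
    [0,0,0,0,0,0.7,0],
    [0,0,0,0,0,0.7,0],
    [0,0,0,0,0,0,0],
    [0,0,0,0,0,0,0],
  ],
)

```text
time: 28.75
eef_pos: [0.5802, -0.182, 0.0291]
tool_rot: [2.447, 1.969, 0.001]
wrist_force: [-0.3, 1.2, 7.0]
grip_width: 0.0246
gripper_force: 57.3
```

jog_arm(
  steps=[
    [0,0,0,0,0,0,0.45],
    [0,0,0,0,0,0,0.6],
    [0,0,0,0,0,0,1],
    [0,0,0,0,0,0,1],
    [0,0,0,0,0,0,1],
    [0,0,0,0,0,0,1],
    [0,0,0,0,0,-15,1],
    [0,0,0,0,0,-30,1],
    [0,0,0,0,0,-40,1],
    [0,0,0,0,0,-40,1],
    [0,0,0,0,0,-25,1],
    [0,0,0,0,-15,0,1],
    [0,0,0,0,-30,0,1],
    [0,0,0,0,-35,0,1],
    [0,0,0,0,-30,0,1],
    [0,0,0,0,-20,0,1],
    [0,0,0,0,0,0,1],
    [0,0,0,0,0,0,1],
  ],
)

```text
time: 30.55
eef_pos: [0.454, -0.1544, 0.1791]
tool_rot: [2.446, 1.968, 0.003]
wrist_force: [1.2, -0.3, -0.3]
grip_width: 0.0854
gripper_force: 0.0
```

```bash
python3 -c "
from m import *
p,d=grab('top','t7');C=cloud('top',d);q,_=grab('side','s7')
for b,zm in(((.595,.675,.03,.11),.11),((.58,.655,-.055,.025),.06),((.56,.64,-.14,-.06),.06),((.54,.62,-.22,-.145),.06)): print(np.round(topface('top',C,b,zmin=zm)[3],4))
a=np.hstack([cv2.resize(p[90:230,170:450],(400,500)),cv2.resize(q[130:330,180:380],(400,500))]);cv2.imwrite('pics/v7.png',a[:,:,::-1])"
```

```text
[0.6354 0.0672 0.1403]
[ 0.6161 -0.0153  0.1226]
[ 0.5969 -0.098   0.1048]
[ 0.5805 -0.1805  0.0867]
```

View pics/v7.png

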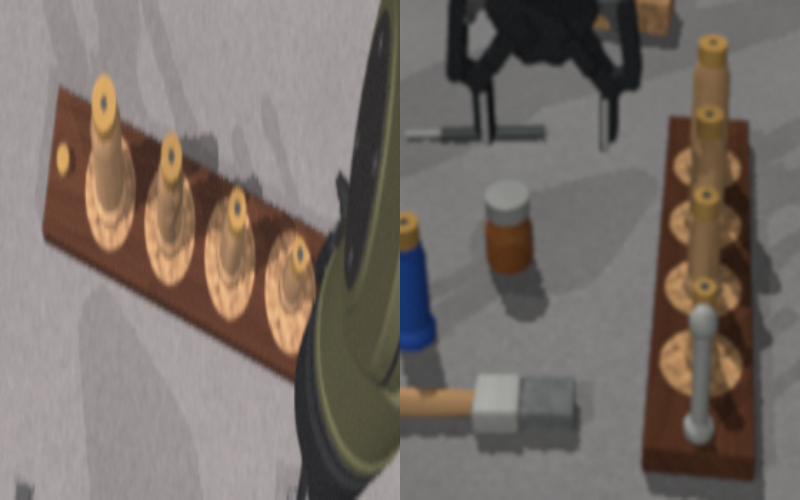

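Both views show all four handles upright and centred on their discs, at left-half pixels (110,190), (170,230), (232,265) and (292,300). The shortest is next to the post, the jar at (508,230) is still standing, and the gripper is clear. I hand the job in.

```bash
python3 -c "
from workcell import manip
print(manip.close_job())"
```

```text
the job is handed in; nothing more can be done
None
```

I handed the job in at about 31 s: the four handles stand upright and centred on the discs, shortest by the post to tallest at the far end, each within about 3 mm in the last camera check, and the jar was left standing in place.

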